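Unlatch the medicine tin and hold its lid at 60 degrees

TASK

The aluminium tin on the nightstand is shut by a small steel catch lever on its front, near one corner: fold that lever all the way down, then raise the spring-shut lid by its knob and hold it open at 60 degrees (within about 8 degrees) so that I can reach in. Finish while still holding the lid steady there, with the gripper alone bearing it; do not let go at the end. Leave the pill organizer, pill crusher, tumbler and clip magnet standing where they are.

Things in the scene. Friction and masses are not known exactly. Their poses are not given: they have to be found in the camera images.
- tin: Aluminium tin, fixed firmly to the nightstand by a magnet under it: 96 mm deep (its x) by 130 mm wide (its y), walls 54 mm high; lid on top, 6 mm thick, so its top face is 60 mm above the nightstand. Origin: centre of the underside; x points from the front (catch side, facing the robot) to the hinge at the back, y to the left seen from the front, z up.
- lid (a joint): Lid angle in rad: 0 shut, grows as the front edge rises; 60 degrees is 1.047; stop at 1.75. A weak spring (0.05 N m per rad) and its weight (150 g) shut it from any angle when let go; about 1.3 N at the knob holds it at 60 degrees. While the catch is up the lid can rise only about 2 degrees.
- lid_knob (a point): Centre of the steel knob on the lid: a level round bar, 14 mm in diameter and 20 mm long along the tin's y, on a 8 x 12 mm stalk. Its centre is 26 mm above the lid's top face, 30 mm behind its front edge; with the lid shut it lies at tin x = -20, y = 0, z = 86 mm. It can be pinched from above with the fingers on its two ends (closing along the tin's y) and turns between them as the lid rises.
- lid_hinge (a point): Middle of the lid's hinge line, which runs along the tin's y: at tin x = 48, y = 0, z = 54 mm. From here the knob centre lies 68 mm to the front and 32 mm up when the lid is shut, and turns about this line.
- catch (a joint): Angle of the catch lever in rad: 0 upright (its hook over a lip of the lid), grows as its top is pushed out towards the front (away from the lid) and down; 1.5 fully down (about level, stop). It stays where it is left; about 0.5 N at the tip moves it.
- catch_pivot (a point): Pivot of the catch lever, axis along the tin's y: at tin x = -52, y = -42, z = 32 mm (on the front face, towards the right-hand corner seen from the robot).
- catch_tip (a point): Top end of the catch lever, middle of its rear (lid-side) face: with the lever upright, 16 mm in front of and 58 mm above the pivot, 30 mm above the lid's top face. The lever is a steel strip 16 mm wide (y) and 4 mm thick in front of this face; its hook reaches 12 mm back towards the lid at 30 to 34 mm above the pivot, so the free rear face for pushing is the upper 24 mm. Fully down, the tip is about 55 mm in front of the pivot and 12 mm below it, 20 mm above the nightstand.
- organizer: Bystander: white pill organizer with two rows of seven boxes, 170 x 60 x 24 mm, loose, to the left of the tin. Origin: centre of the underside.
- crusher: Bystander: round plastic pill crusher with ribbed twist top, 50 mm across, 66 mm high, loose, right of the tin. Origin: centre of the underside.
- tumbler: Bystander: glass tumbler, 72 mm across the rim, 100 mm high, loose, right of the tin. Origin: centre of the underside.
- clip: Bystander: steel clip on a round magnet, about 52 x 34 x 26 mm, loose, behind the tin. Origin: centre of the magnet's underside.
Mind the look-alikes: they are no part of the job. There is more than one size of the tin; the job needs the largest.

How it is judged:
By the outcome, as a careful person would: the job done as asked, in the order asked, and still so for the second after the job is handed in, while the arm keeps its last pose, push and grip.
It also fails if it takes over 50 s, if anything falls off the work surface, if the arm or the gripper's body presses on something with over 40 N, if the wrist force passes 120 N, or if a joint passes its speed limit or range.

ROBOT

A 6-joint arm with a two-finger parallel gripper is mounted at the origin on the work surface. World frame = base frame: x ahead of the robot, y to its left, z up, the work surface at z = 0. Lengths are in mm, angles in rad, forces in N, time in s.
With the tool pointing down it reaches from about 275 to 825 mm from the base axis. Payload 5.2 kg.
Tool frame: the origin (TCP) lies at the very end of the fingers, on their centre line; the grasp point (between the pads) lies 19 mm behind it; z points along the fingers, y is the direction in which the jaws open and shut (so a half turn about z gives the same grasp; the last joint's range is limited). The gripper opens to 93 mm and grips with 3 to 60 N. Pads are 15 mm wide; open, the fingers measure 128 mm over their backs; the gripper's body (75 mm by 188 mm) begins 65 mm behind the grasp point.
Start: joints at [0.91, 0.259, 1.535, -0, 1.348, -0.203], TCP at [243.067, 493.38, 218.653] pointing down, gripper open.
Joint ranges: [-3.14, 3.14], [-0.91, 2.08], [0.19, 2.58], [-1.22, 4.36], [0.22, 2.71], [-3.12, 3.12]. Speed limits (rad/s): [2.57, 2.57, 3.14, 3.14, 3.14, 3.14].

INTERFACE

Orientations are given as [roll, pitch, yaw] about the fixed x, y, z axes, in that order (R = Rz(yaw) Ry(pitch) Rx(roll)).
In Python, from bench import robot gives the robot as it stands. The module is installed in compiled form; this text tells all that it offers. Calls block until the motion is done:
- robot.move_ptp(position, orientation): joint-space move of the TCP to a pose.
- robot.move_linear(position, ori=None, speed=150, f_stop=None): straight line of the TCP; ori=None keeps the orientation; speed is the mean speed in mm/s. With f_stop (N) it stops when the force on the tool has changed by that much, and returns True; else False.
- robot.move_j(angles): joint-space move.
- robot.move_gripper(opening): opening from 0.0 (shut) to 1.0 (fully open); the grip force is fixed at half the most; returns when the fingers have stopped.
- robot.sleep(seconds).
- robot.inverse_kinematics(position, orientation): joint angles nearest the present ones, or None.
- robot.get_image(name): name is "scene" or "top" or "wrist"; returns a dict with "img" (420x560x3 uint8, blue, green, red), "fovy" (degrees; the focal length in pixels is half the picture's height over the tangent of half this angle, whatever the lens; pixels are square), "cx", "cy" (the principal point, pixels), "k1" (the pictures are not rectified: a ray, as slopes to the right and down, at radius r is drawn at 1 + k1 r^2 times it, then the intrinsics apply), "eye" and "orientation" of the camera in the world. Camera axes: x right, y down, z forward; pixel columns grow to the right and rows downward; lengths in mm; the calibration is good to about 2 mm. A picture is of the moment at which its call begins. There is no depth.
A pose or a line that the arm cannot do raises robot.MotionError and nothing moves.
- robot.hand_in(): hands the job in, once; it reports no verdict.
Readings, each from a call of its own:
- robot.current_t(): time.
- robot.current_qpos(): joint angles.
- robot.current_joint_vel(): joint speeds.
- robot.current_joint_efforts(): joint torques, N m.
- robot.current_tcp_pos(): TCP position.
- robot.current_eef_rot(): TCP orientation.
- robot.current_contact_force(): force on the tool from outside, world axes, zero at the start.
- robot.current_ft_torque(): the same for the moment, N m.
- robot.current_gripper_width(): opening from 0.0 (shut) to 1.0 (fully open).
Only numpy, scipy, OpenCV 4.12 (cv2) and the standard library are available. Lean on these libraries where they do the work, as an engineer would, in place of code of your own. Each camera call takes 0.05 s, during which the arm holds its last target. There are 200 camera calls.

## Working session

There is one attempt and no reset: what is moved stays moved. The work goes in short steps, each a Python script; the robot and the scene stay as the last script left them, time stands still between calls to the robot, and variables do not carry over. Pictures are saved under pics/ and viewed, about 8 in all and at most 12, crops included, and the job is handed in when it is done.

```bash
mkdir -p pics
cat > h.py <<'E'
import numpy as np, cv2
from bench import robot
from scipy.spatial.transform import Rotation as R
def cam(n):
    c=robot.get_image(n); c['img']=np.asarray(c['img']); return c
def Rm(c):
    o=np.array(c['orientation'],float)
    return o if o.shape==(3,3) else R.from_euler('xyz',o).as_matrix()
def K(c):
    f=c['img'].shape[0]/2/np.tan(np.radians(c['fovy'])/2)
    return np.array([[f,0,c['cx']],[0,f,c['cy']],[0,0,1.]])
def proj(c,P):
    P=np.atleast_2d(np.array(P,float)); Q=(P-np.array(c['eye']))@Rm(c)
    s=Q[:,:2]/Q[:,2:]; r2=(s**2).sum(1,keepdims=True); s=s*(1+c['k1']*r2)
    k=K(c); return s*k[0,0]+k[:2,2]
def ray(c,uv):
    uv=np.array(uv,float).reshape(-1,1,2)
    s=cv2.undistortPoints(uv,K(c),np.array([c['k1'],0,0,0,0.])).reshape(-1,2)
    # iterate for accuracy
    d=(uv.reshape(-1,2)-K(c)[:2,2])/K(c)[0,0]; s=d.copy()
    for _ in range(50): s=d/(1+c['k1']*(s**2).sum(1,keepdims=True))
    return np.c_[s,np.ones(len(s))]@Rm(c).T
def plane(c,uv,z):
    d=ray(c,uv); e=np.array(c['eye']); return e+d*((z-e[2])/d[:,2:])
def tri(c1,u1,c2,u2):
    d1=ray(c1,u1)[0];d2=ray(c2,u2)[0];d1/=np.linalg.norm(d1);d2/=np.linalg.norm(d2)
    e1,e2=np.array(c1['eye'],float),np.array(c2['eye'],float)
    t=np.linalg.lstsq(np.c_[d1,-d2],e2-e1,rcond=None)[0]
    a,b=e1+t[0]*d1,e2+t[1]*d2; return (a+b)/2,np.linalg.norm(a-b)
E
python3 - <<'E'
from h import *
import pickle
d={}
for n in ("scene","top"):
    c=cam(n);d[n]=c;cv2.imwrite(f"pics/{n}0.png",c['img'])
    print(n,c['fovy'],c['cx'],c['cy'],c['k1'],c['eye'],c['orientation'])
pickle.dump(d,open('c0.pkl','wb'))
E
```

```text
scene 51.23024404086746 274.784631802728 210.37712022498386 -0.1166316424181699 [1111.44891776  135.2835707   751.03192084] [-2.45484548  0.00349512  1.75371239]
top 53.85950798162911 287.5066341908757 212.2185697834213 -0.12753196305006306 [473.92345751  48.64910501 733.82833759] [-2.97094005 -0.06468311 -1.55048273]
```

View pics/scene0.png

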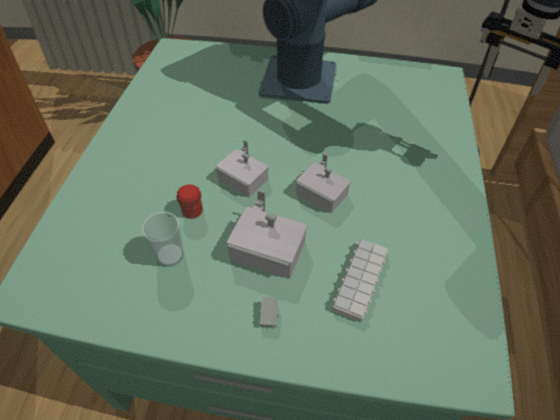

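View pics/top0.png

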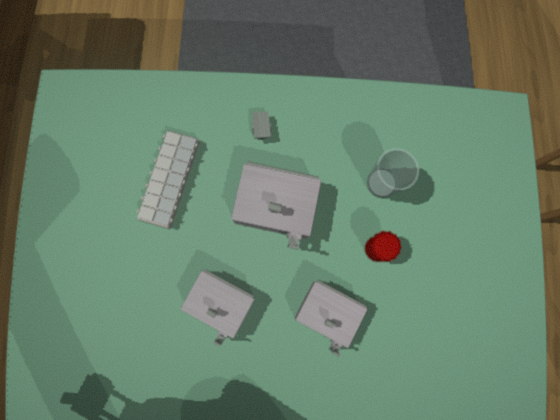

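The scene view shows three look-alike tins. In the top view they are at (277,200), (218,303) and (332,314). The one at (277,200) is clearly the largest, with its catch at (294,241) near the robot-side right corner. The crusher is at (383,247), the tumbler at (392,175), the clip at (262,124) and the organizer at (168,180). I'll measure the large lid's outline next.

```bash
cat > m.py <<'E'
from h import *
import pickle
d=pickle.load(open('c0.pkl','rb'));c=d['top'];im=c['img']
hsv=cv2.cvtColor(im,cv2.COLOR_BGR2HSV)
m=cv2.inRange(hsv,(130,8,90),(180,80,255)); 
m=cv2.morphologyEx(m,cv2.MORPH_CLOSE,np.ones((13,13)))
m=cv2.morphologyEx(m,cv2.MORPH_OPEN,np.ones((9,9)))
cs,_=cv2.findContours(m,cv2.RETR_EXTERNAL,cv2.CHAIN_APPROX_NONE)
vis=im.copy()
for k in sorted(cs,key=cv2.contourArea)[::-1][:4]:
    P=plane(c,k.reshape(-1,2),60)[:,:2].astype(np.float32)
    r=cv2.minAreaRect(P); print(cv2.contourArea(k),cv2.boundingRect(k),r); B=cv2.boxPoints(r);print(B.round(1).tolist())
    uv=proj(c,np.c_[B,np.full(4,60)]);cv2.polylines(vis,[uv.round().astype(int)],True,(0,0,255),1)
cr=[cv2.resize(x[130:270,205:345],None,fx=2.8,fy=2.8,interpolation=cv2.INTER_CUBIC) for x in (im,vis)]
cv2.imwrite('pics/crop1.png',np.hstack(cr))
E
python3 m.py
```

```text
4255.0 (234, 166, 85, 71) ((609.1482543945312, 26.006572723388672), (130.52853393554688, 103.20148468017578), 79.01287841796875)
[[546.0999755859375, -28.200000762939453], [647.4000244140625, -47.900001525878906], [672.2000122070312, 80.19999694824219], [570.9000244140625, 99.9000015258789]]
2318.5 (300, 286, 63, 60) ((422.8707275390625, -64.35566711425781), (95.34603881835938, 77.33673095703125), 62.87212371826172)
[[366.70001220703125, -89.19999694824219], [435.5, -124.4000015258789], [479.0, -39.599998474121094], [410.20001220703125, -4.300000190734863]]
2149.0 (189, 277, 60, 59) ((437.0685119628906, 118.14435577392578), (91.73595428466797, 70.86402130126953), 63.85627365112305)
[[385.1000061035156, 92.5999984741211], [448.70001220703125, 61.400001525878906], [489.1000061035156, 143.6999969482422], [425.5, 174.89999389648438]]
```

View pics/crop1.png

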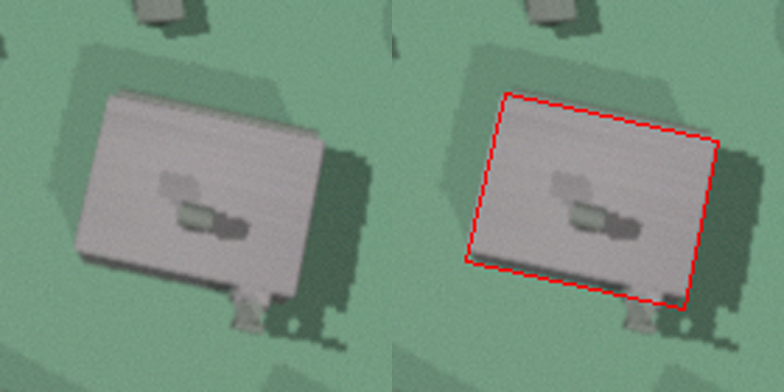

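The crop confirms the largest tin: its fit is 130.5 × 103 mm, and the depth includes a few mm of visible front wall. The knob is at top-view (275,207), the catch at (293,241), and yaw is about -11°. Next I'll move the wrist camera over it and refine.

Run:
```python
from h import *
import pickle
d=pickle.load(open('c0.pkl','rb'));c=d['top']
print('knob top@92',plane(c,[275.3,207.5],92),'tip@90',plane(c,[293.5,247],90), 'knob scene', plane(d['scene'],[271,220],88))
a=np.radians(-11.0)
for y in (a,a+np.pi): print(robot.inverse_kinematics([580,20,300],[np.pi,0,y]))
y=a
robot.move_ptp([580,20,300],[np.pi,0,a])
w=cam('wrist');pickle.dump(w,open('w1.pkl','wb'))
cv2.imwrite('pics/w1.png',w['img']);print(w['eye'],w['orientation'],w['fovy'],robot.current_t(),robot.current_tcp_pos(),robot.current_eef_rot())
```

```text
knob top@92 [[592.53369385  28.79531617  92.        ]] tip@90 [[531.03929582  -1.29692668  90.        ]] knob scene [[602.1620445   31.31548793  88.        ]]
[-1.57631227e-01  2.75033894e-01  1.31682871e+00 -4.44089210e-16
  1.54973005e+00  1.60515132e+00]
[-0.15763123  0.27503389  1.31682871  0.          1.54973005 -1.53644134]
[650.73469213   7.44601156 466.64625305] [ 2.87888701e+00  7.83457396e-04 -1.76040164e+00] 67.26404133206206 2.2583 [579.83412472  20.94175413 299.92648064] [-3.14134992e+00  2.48634477e-04 -1.90227268e-01]
```

View pics/w1.png

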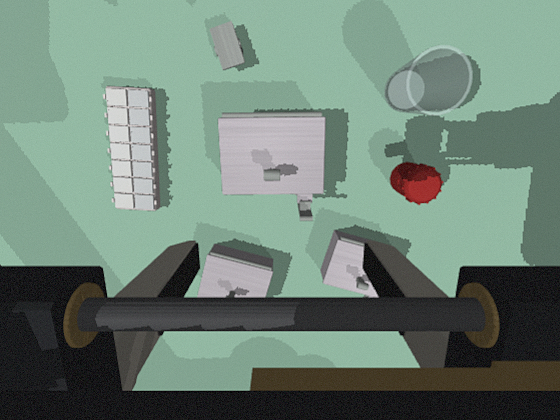

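The wrist view shows the lid at columns 219-326, rows 117-194, the knob at (272,174) and the catch lever at (306,195-220). The tin is nearly aligned with the tool. I'll fit its pose from this view.

Run:
```python
from h import *
import pickle
w=pickle.load(open('w1.pkl','rb'));im=w['img'];t=pickle.load(open('c0.pkl','rb'))['top']
hsv=cv2.cvtColor(im,cv2.COLOR_BGR2HSV)
m=cv2.inRange(hsv,(130,5,120),(180,80,255));m[235:]=0
m=cv2.morphologyEx(m,cv2.MORPH_CLOSE,np.ones((15,15)));m=cv2.morphologyEx(m,cv2.MORPH_OPEN,np.ones((21,21)))
k=max(cv2.findContours(m,0,1)[0],key=cv2.contourArea)
P=plane(w,k.reshape(-1,2),60)[:,:2].astype(np.float32)
r=cv2.minAreaRect(P);print(cv2.boundingRect(k),r)
print('knob',plane(w,[272,174.5],92), tri(w,[272,174.5],t,[275.3,207.5]))
a=np.radians(r[2]-90 if r[2]>45 else r[2]);Rz=R.from_euler('z',a).as_matrix()
print('yaw',np.degrees(a))
cen=np.array([*r[0],0])+Rz@[1,0,0];print('origin',cen)
T=lambda p:cen+Rz@np.array(p,float)
print('pred knob',T([-20,0,86]),'tip',T([-68,-42,90]))
pts={'knob':[-20,0,93],'tiprear':[-68,-42,90],'tipfront':[-72,-42,90],'f1':[-50,65,60],'f2':[-50,-65,60],'b1':[48,65,60],'b2':[48,-65,60]}
S=[]
for c,(x0,y0) in ((w,(200,95)),(t,(205,130))):
    v=cv2.resize(c['img'][y0:y0+140,x0:x0+140],None,fx=2.8,fy=2.8,interpolation=cv2.INTER_CUBIC)
    for n,p in pts.items():
        q=proj(c,T(p))[0];cv2.circle(v,tuple(((q-[x0,y0]+.5)*2.8).round().astype(int)),2,(0,0,255),-1)
    S.append(v)
cv2.imwrite('pics/chk.png',np.hstack(S))
np.save('pose.npy',[*cen[:2],a])
```

```text
(219, 117, 106, 77) ((614.0230102539062, 26.385623931884766), (133.03785705566406, 96.04387664794922), 79.14633178710938)
knob [[595.64529297  29.0952473   92.        ]] (array([594.25204666,  29.05930596,  83.47518167]), np.float64(1.0932442418332635))
yaw -10.853668212890625
origin [615.00512156  26.1973226    0.        ]
pred knob [595.36289551  29.96334916  86.        ] tip [540.31289723  -2.24686179  90.        ]
```

View pics/chk.png

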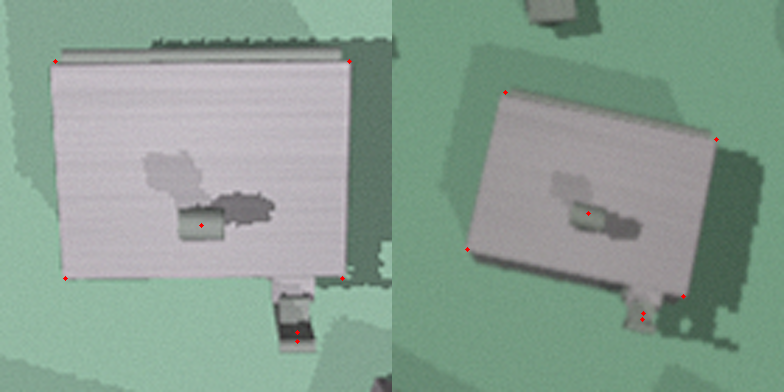

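The pose agrees with both views to about 2 mm. The lever tip looks about 4 mm further forward than predicted, and the push path allows for that. Next I'll fold the catch with closed fingers.

```bash
cat >> h.py <<'E'
import os
if os.path.exists('pose.npy'):
    X,Y,A=np.load('pose.npy');RZ=R.from_euler('z',A).as_matrix()
    T=lambda p:np.array([X,Y,0])+RZ@np.array(p,float)
    ORI=[np.pi,0,A]
E
python3 - <<'E'
from h import *
import pickle
robot.move_gripper(0.0); print('w',robot.current_gripper_width())
robot.move_ptp(T([-52,-42,150]),ORI)
robot.move_linear(T([-52,-42,79]),ORI,speed=100,f_stop=5) and print('HIT on descent')
f0=np.array(robot.current_contact_force())
for th in np.linspace(0,1.5,11):
    zl=46+8*th/1.5; xl=-17
    p=[-52+xl*np.cos(th)-zl*np.sin(th)+7.5,-42,32+xl*np.sin(th)+zl*np.cos(th)]
    hit=robot.move_linear(T(p),ORI,speed=60,f_stop=15)
    print(round(th,2),np.round(p,1),hit,np.round(np.array(robot.current_contact_force())-f0,1))
    if hit: break
w=cam('scene');cv2.imwrite('pics/s2.png',cv2.resize(w['img'][120:300,190:390],None,fx=3,fy=3,interpolation=cv2.INTER_CUBIC))
print(robot.current_t())
E
```

```text
w 0.00626363926504388
0.0 [-61.5 -42.   78. ] False [-0.9 -0.4 -1.4]
0.15 [-68.3 -42.   75.7] False [ 0.2 -1.  -0.8]
0.3 [-74.8 -42.   72.5] False [-0.2  0.6 -1.1]
0.45 [-80.9 -42.   68.2] False [-0.  -0.6 -0.9]
0.6 [-86.3 -42.   63. ] False [-0.5  0.1 -0.7]
0.75 [-91. -42.  57.] False [-0.3  0.3 -1.5]
0.9 [-94.9 -42.   50.3] False [-0.7 -0.9 -0.8]
1.05 [-97.7 -42.   42.9] False [-0.2 -0.2 -1.3]
1.2 [-99.5 -42.   35.1] False [-0.4  0.9 -1.4]
1.35 [-100.1  -42.    27.1] False [ 0.1  0.7 -2.6]
1.5 [-99.6 -42.   18.9] False [-0.3  0.3  6.5]
8.375
```

View pics/s2.png

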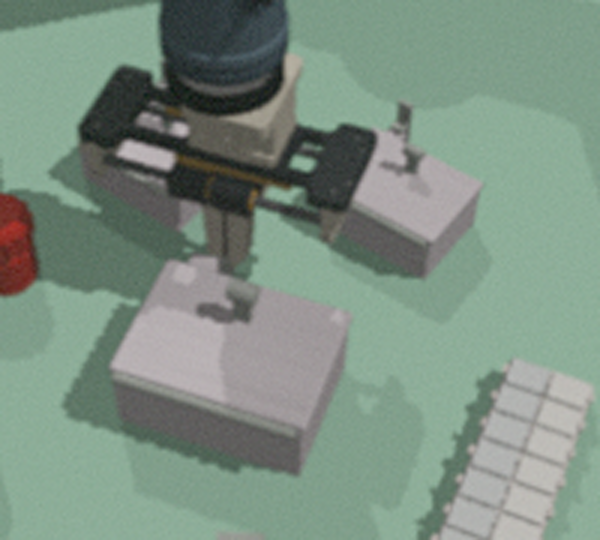

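The lever is out of sight under the fingers at crop (225,260), and 6.5 N pushes back at the bottom, which suggests it has reached its stop. I'll press until it is firm, rise, and check with the wrist camera above the knob.

Run:
```python
from h import *
import pickle
print(robot.move_linear(T([-99.6,-42,13]),ORI,speed=20,f_stop=10),robot.current_tcp_pos(),robot.current_contact_force())
robot.move_linear(T([-99.6,-42,160]),ORI,speed=150)
robot.move_ptp(T([-45,0,230]),ORI)
robot.move_gripper(0.5)
w=cam('wrist');pickle.dump(w,open('w3.pkl','wb'))
v=w['img'].copy()
for p in ([-20,0,93],[-111,-42,20],[-52,-42,32],[-72,-42,90]):
    q=proj(w,T(p))[0];print(q);cv2.circle(v,tuple(q.round().astype(int)),2,(0,0,255),-1)
cv2.imwrite('pics/w3.png',v);print(robot.current_t())
```

```text
True [510.55420729   3.49174507  18.97897369] [-3.72791612  0.69872604 13.11097194]
[281.34464455 174.54351121]
[314.37261971 237.13093076]
[316.82604172 193.54884383]
[322.4589693  224.80733227]
11.1
```

View pics/w3.png

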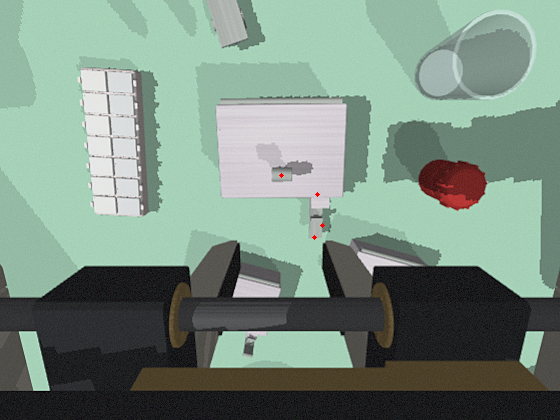

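The wrist view shows the lever lying flat, with its tip at (316,238) on the predicted folded-down mark, and the knob at (282,174) where predicted. Next I'll grip the knob and raise the lid along the arc.

Run:
```python
from h import *
robot.move_ptp(T([-20,-0.5,125]),ORI)
print('hit',robot.move_linear(T([-20,-0.5,72]),ORI,speed=80,f_stop=5))
robot.move_gripper(0.0); print('w',robot.current_gripper_width()*93, robot.current_contact_force())
p0=np.array(robot.current_tcp_pos())
k0=np.array([-68,0,32.])
def off(d):
    f=np.radians(d); return RZ@(np.array([-68*np.cos(f)+32*np.sin(f),0,68*np.sin(f)+32*np.cos(f)])-k0)
for d in range(5,61,5):
    robot.move_linear(p0+off(d),ORI,speed=50)
    f=robot.current_contact_force()
    if d%10==0: print(d,np.round(f,1),round(robot.current_gripper_width()*93,1))
    if np.linalg.norm(f)>40: print('abort',d,f);break
robot.sleep(.3)
e=(RZ.T@(np.array(robot.current_tcp_pos())-p0))+k0
print('knob angle',np.degrees(np.arctan2(e[2],-e[0])-np.arctan2(32,68)),np.hypot(e[0],e[2]))
s=cam('scene');import pickle;pickle.dump(s,open('s4.pkl','wb'))
cv2.imwrite('pics/s4.png',cv2.resize(s['img'][100:300,150:400],None,fx=3,fy=3,interpolation=cv2.INTER_CUBIC));print(robot.current_t())
```

```text
hit False
w 19.81132492552596 [-1.15094574 -0.43319419  2.4388298 ]
10 [-0.2  0.1 -3.2] 19.4
20 [-1.7  0.5 -2.8] 19.7
30 [-2.6  2.2 -2. ] 19.6
40 [-2.2  2.3 -2.5] 19.8
50 [-3.   3.7 -1.4] 19.5
60 [-2.8  4.2  0.4] 19.5
knob angle 59.91811980424542 75.44798778145189
16.725
```

View pics/s4.png

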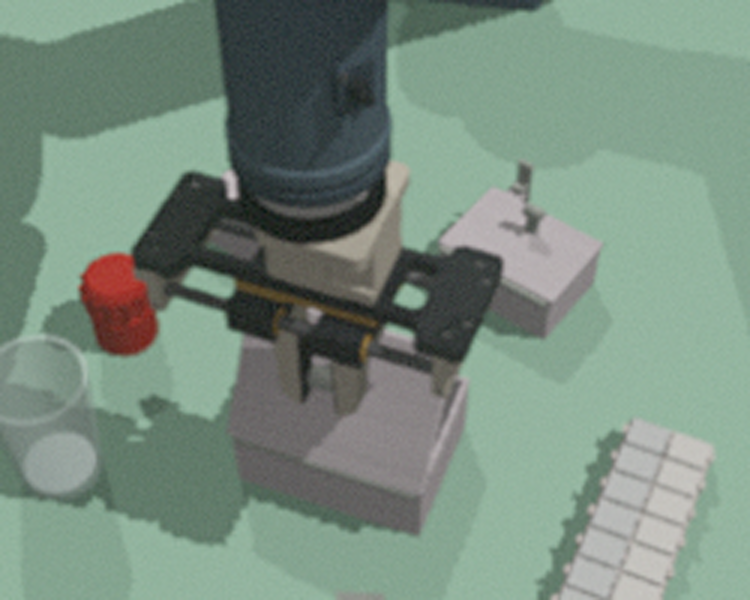

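The knob is held (width 19.5 mm) and the lid has risen: its top-left front corner is at crop (466,378), or scene (305.3,226). I'll check that corner independently against the predicted lid angles, then take a last look from the wrist.

Run:
```python
from h import *
import pickle
s=pickle.load(open('s4.pkl','rb'))
for d in (45,50,55,60,65,70):
    f=np.radians(d);r=lambda x,z:[48+x*np.cos(f)+z*np.sin(f),65,54-x*np.sin(f)+z*np.cos(f)]
    print(d,proj(s,[T(r(-98,6)),T(r(-98,0))]).round(1).tolist())
w=cam('wrist');t=cam('top');cv2.imwrite('pics/end.png',np.hstack([cv2.resize(x['img'],(400,300)) for x in (w,t)]))
print(robot.current_contact_force(),robot.current_gripper_width()*93,robot.current_t())
```

```text
45 [[303.3, 215.0], [303.9, 214.7]]
50 [[302.2, 215.8], [302.9, 215.2]]
55 [[301.0, 217.0], [301.8, 216.2]]
60 [[299.7, 218.6], [300.6, 217.5]]
65 [[298.3, 220.6], [299.3, 219.3]]
70 [[296.9, 223.1], [297.9, 221.4]]
[-2.36883573  5.03028488 -0.55902965] 19.31920823996423 16.825
```

View pics/end.png

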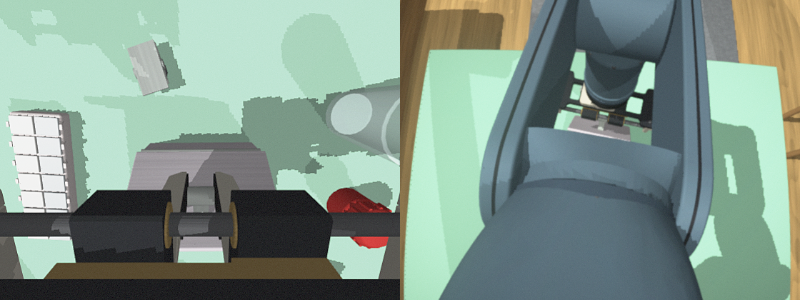

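Scene (305,226) doesn't match any predicted lid corner. It may be the tin's wall, or the real corner may be hidden behind the gripper. I'll check by overlaying predicted lid outlines on the wrist view.

Run:
```python
from h import *
import pickle
s=pickle.load(open('s4.pkl','rb'))
print('tin front-left top corner in scene',proj(s,T([-48,65,54])))
w=cam('wrist');v=w['img'].copy()
for d,col in ((50,(255,0,0)),(60,(0,0,255)),(70,(0,160,0))):
    f=np.radians(d);r=lambda x,y,z:T([48+x*np.cos(f)+z*np.sin(f),y,54-x*np.sin(f)+z*np.cos(f)])
    q=proj(w,[r(0,65,6),r(-98,65,6),r(-98,-65,6),r(0,-65,6)]);print(d,q.round().tolist())
    cv2.polylines(v,[q.round().astype(int)],True,col,1)
cv2.imwrite('pics/ov.png',cv2.resize(v[170:370,140:440],None,fx=2.6,fy=2.6,interpolation=cv2.INTER_CUBIC))
```

```text
tin front-left top corner in scene [[306.56218523 226.72790542]]
50 [[193.0, 210.0], [165.0, 354.0], [397.0, 355.0], [369.0, 210.0]]
60 [[193.0, 209.0], [156.0, 343.0], [406.0, 343.0], [369.0, 209.0]]
70 [[193.0, 208.0], [148.0, 323.0], [415.0, 324.0], [369.0, 208.0]]
```

View pics/ov.png

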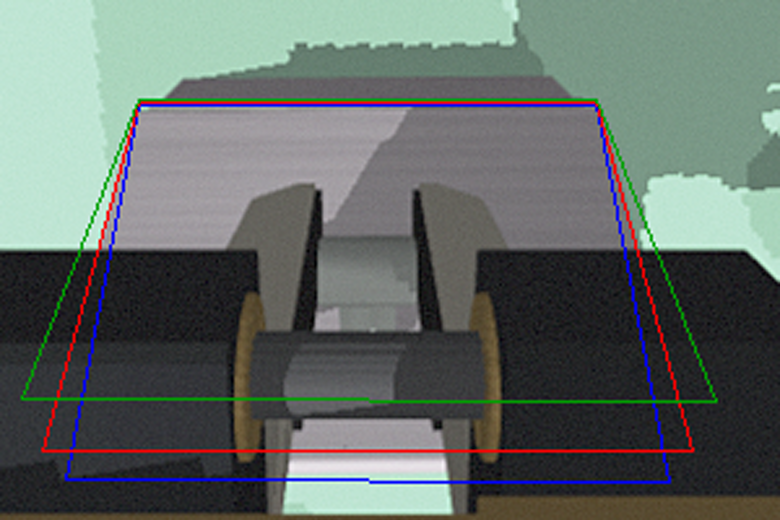

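The (305,226) corner is the tin wall, which projects to (306.6,226.7). In the wrist view the lid's sides and front edge (crop row about 455) follow the 60° outline. I'll hand in.

```bash
python3 -c "
from h import *
print(robot.current_gripper_width()*93,robot.current_contact_force(),robot.current_t());robot.hand_in()"
```

```text
19.298048533734395 [-1.89133754  4.77937743 -1.07933716] 16.875
the job is handed in; nothing more can be done
```

I folded the largest tin's catch lever fully down, pinched the lid's knob and raised the lid to 60°. I handed in at 16.9 s with the gripper still holding it there.

- **Catch:** pressing down on the lever met firm resistance of about 13 N. The wrist picture then showed its tip on the predicted fully-down mark.
- **Lid angle:** the arm's position gives 59.9°. The lid's outline in the wrist picture fits the 60° projection, perhaps a degree or two under.
- **Grip:** the jaws were holding at 19.3 mm on the 20 mm knob, with about 5 N on the tool at hand-in.
- **Bystanders:** the organizer, crusher, tumbler and clip showed no sign of being moved in the last wrist and scene pictures. I judged this by eye and did not measure it.

Two things disagreed along the way:
- **Lever tip:** it sat about 4 mm further forward than I predicted, and the push path allowed for that.
- **Scene-view corner:** a corner I first took for the lid's matched no lid angle. It turned out to be the tin's own wall.

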